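# Load the napkin-ring stand and hold it up level

## Task

Two wooden napkin rings lie loose on the worktop: slide the one whose hole fits over the post onto the napkin-ring stand, down onto the ring already there, and leave the one that does not fit on the worktop. Then lift the stand with both rings on it and hold it upright and still about 15 cm above the open middle of the worktop; finish while still holding it there. Keep the stand from tipping, and do not disturb the egg timer, teaspoon, tin and salt shaker that stand round it.

Things in the scene. Friction and masses are not known exactly. Their poses are not given: they have to be found in the camera images.
- stand_foot (a point): Wooden napkin-ring stand, loose, 0.3 kg: a round foot disc 100 mm across and 18 mm high with one upright round post, 20 mm in diameter with a half-round top, in its middle. This point is the centre of the foot's underside; z points up along the post.
- post_top (a point): The top of the stand's post, 108 mm above the underside of the foot, 90 mm above the foot's upper face. With two rings on, the topmost 42 mm of the post stand free; the post is a good place to grip and lift the stand.
- ring_on_stand_centre (a point): Centre of the wooden napkin ring already on the stand: 46 mm outside diameter, 24 mm high, hole 26 mm, 30 g. It lies loose round the post on the foot.
- ring_wide_centre (a point): Centre (half-way up) of the loose ring that fits: a thin-walled wooden ring standing on its flat end, axis z upright, 46 mm outside diameter, 24 mm high, hole 26 mm, 30 g. Seated on the other ring its centre is 54 mm above the underside of the foot. It may lie left or right of the stand.
- ring_narrow_centre (a point): Centre of the loose ring that does not fit: the same wood, outside diameter (46 mm) and height (24 mm), but thick-walled, with a hole of only 14 mm. Stays on the worktop. It lies on the other side of the stand from the ring that fits.
- egg_timer: Bystander: round egg timer, 62 mm across, 54 mm high, nearer the robot than the stand. Origin at the centre of its underside.
- teaspoon: Bystander: teaspoon lying flat, 130 mm long along its x, 11 mm high, nearer the robot than the stand. Origin under its middle.
- tin: Bystander: food tin, 75 mm across, 58 mm high, beyond and right of the stand. Origin at the centre of its underside.
- salt_shaker: Bystander: salt shaker, 44 mm across, 90 mm high, beyond and left of the stand. Origin at the centre of its underside.
- stand: The stand itself, the same point and axes as point stand_foot.
Not all that is in view belongs to the job. Leave any turquoise look-alike of the part that bears ring_wide_centre alone.

How it is judged (in metres and radians):
On the way:
1. the ring that fits is on the post, down on the other ring, while the stand stands on the worktop (horizontal distance between ring_wide_centre and stand_foot below 0.012 m and z of ring_wide_centre in the frame of stand_foot between 0.02 and 0.06 m and angle between ring_wide_centre's own z axis and vertical below 0.15 rad and height (world z) of stand_foot below 0.006 m), for 0.2 s.
At the end, for the whole second after the job is handed in: The fingers hold the stand, foot 10 to 21 cm up over the open middle of the worktop (x 0.36 to 0.63, y -0.38 to 0.42), within 0.12 rad of upright, under 2 cm/s and 0.15 rad/s; the wide ring and the first ring are on the post, seated within 8 mm; the narrow ring is on the worktop (height (world z) of stand_foot between 0.1 and 0.21 m and angle between stand_foot's own z axis and vertical below 0.12 rad and linear speed of stand below 0.02 m/s and angular speed of stand below 0.15 rad/s and contact force between stand and the fingers above 1 N and world x of stand_foot between 0.36 and 0.63 m and world y of stand_foot between -0.38 and 0.42 m and horizontal distance between each of ring_wide_centre, ring_on_stand_centre and stand_foot below 0.012 m and z of ring_wide_centre in the frame of stand_foot between 0.02 and 0.062 m and z of ring_on_stand_centre in the frame of stand_foot between 0.02 and 0.062 m and height (world z) of ring_narrow_centre below 0.03 m); the arm keeps its last pose, push and grip.
It fails at once if a bystander (egg timer, teaspoon, tin, salt shaker) is shoved more than 4 cm (distance of any of egg_timer, teaspoon, tin, salt_shaker from where it was at the start of the episode above 0.04 m).
It fails at once if an upright bystander is tipped over (angle between any of egg_timer, tin, salt_shaker's own z axis and vertical above 0.5 rad).
It fails at once if the stand tips by more than 0.4 rad (angle between stand_foot's own z axis and vertical above 0.4 rad).
It also fails if it takes over 61 s, if anything falls off the work surface, if the arm or the gripper's body presses on something with over 40 N, if the wrist force passes 120 N, or if a joint passes its speed limit or range.

## Robot

A 6-joint arm with a two-finger parallel gripper is mounted at the origin on a cart in front of the work surface, level with it; the furniture and walls round the work are solid. World frame = base frame: x ahead of the robot, y to its left, z up, the work surface at z = 0. Lengths are in m, angles in degrees, forces in N, time in s.
With the tool pointing down it reaches from about 0.3 to 0.95 m from the base axis. Payload 3.1 kg.
Tool frame: the origin (TCP) lies at the very end of the fingers, on their centre line; the grasp point (between the pads) lies 19 mm behind it; z points along the fingers, y is the line along which they close (so a half turn about z gives the same grasp; the last joint's range is limited). The gripper opens to 85 mm and grips with 20 to 120 N. Pads are 22 mm wide; open, the fingers measure 114 mm over their backs; the gripper's body (76 mm by 85 mm) begins 54 mm behind the grasp point. The pads swing forward as they close: fully open they stand 13 mm farther back than shut.
Start: joints at [-70.8, 17.653, 93.61, -0, 68.738, -3.994], TCP at [0.246, -0.575, 0.231] pointing down, gripper open.
Joint ranges: [-175.34, 175.34], [-45.06, 112.39], [2.9, 150.54], [-68.45, 248.45], [3.09, 151.38], [-168.51, 168.51]. Speed limits (degrees/s): [159.86, 159.86, 180, 180, 180, 180].

## Interface

Orientations are given as [roll, pitch, yaw] about the fixed x, y, z axes, in that order (R = Rz(yaw) Ry(pitch) Rx(roll)).
In Python, from plant import manip, read_camera, get_calibration, close_job gives the robot as it stands.
- The arm moves only by the tool move_arm, never from a script. Its arguments are lists of equal length, an entry for each row: "xyz": the shift along the tool's x, y, z in cm, a list of three; "dr": the turn, a rotation vector about the tool's x, y, z in rad, a list of three; "fingers": the opening, from -1 (shut) to 1 (fully open), so that 0 is half open. In form: {"xyz": [[dx, dy, dz], ...], "dr": [[rx, ry, rz], ...], "fingers": [fingers, ...]}. A call has 1 to 5 rows; each row is the pose to reach, as a shift and turn from the pose commanded when the call began, along the tool's axes at that moment; what a row does not reach only later rows make up. A row lasts 1/10 s, in which the tool goes at most 50 mm and 8.59 degrees, less where a joint would pass 70% of its speed; a pose out of reach is approached as far as the arm can. A call with a gripper value outside its range is refused whole. The fingers move at their own pace and stop on an object; "force" is the grip in N (left out, the last holds). Time passes only in rows, so rows that repeat a pose let the fingers close. It gives the time, the measured TCP pose, the force, the opening and the grip force at its end, in the units of the state.
- manip.get_obs(): the state, without advancing time (a new reading comes with each control period).
- read_camera(name): name is "scene" or "top"; returns (picture, depth): 400x640x3 uint8, red, green, blue; 400x640 float32, m along the optical axis (not along the pixel's ray), 0 where there is no reading.
- get_calibration(name): a dict with "fovy" (degrees; the focal length in pixels is half the picture's height over the tangent of half this angle, whatever the lens; pixels are square), "cx", "cy" (the principal point, pixels), "k1" (the pictures are not rectified: a ray, as slopes to the right and down, at radius r is drawn at 1 + k1 r^2 times it, then the intrinsics apply), "pose" (4x4, takes a point from camera to world coordinates). Camera axes: x right, y up, looking along -z (the intrinsics and any distortion apply to the point x, -y, -z); pixel columns grow to the right and rows downward; lengths in m; the calibration is good to about 2 mm. A picture is of the moment at which its call begins. get_calibration takes no time and is no camera call.
- close_job(): hands the job in; it is judged then, once.
The state is a dict: "t": time; "q": joint angles; "qvel": joint speeds; "joint_torque": joint torques, N m; "tool_pos": TCP position; "tool_rot": TCP orientation; "ft_force": force on the tool from outside, world axes, zero at the start; "torque": the same for the moment, N m; "grip_width": finger opening in m; "grasp_force": force on a finger pad.
Only numpy, scipy, OpenCV 4.12 (cv2) and the standard library are available. Lean on these libraries where they do the work, as an engineer would, in place of code of your own. Each camera call takes 0.05 s, during which the arm holds its last target. There are 200 camera calls.

## Working session

There is one attempt and no reset: what is moved stays moved. The work goes in short steps, Python scripts to look and compute and a tool call to move; the robot and the scene stay as the last step left them, time stands still between calls to the robot, and variables do not carry over. Pictures are saved under pics/ and viewed, at most 10 in all, crops included, and the job is handed in when it is done.

Besides the shell and the picture viewer there is one more tool, called after "Request:" as a command line: name --argument value ..., lists and objects as JSON in quotes. move_arm: Moves the arm, as the interface text tells. Its arguments: {"type":"object","properties":{"xyz":{"type":"array","items":{"type":"array","items":{"type":"number"}}},"dr":{"type":"array","items":{"type":"array","items":{"type":"number"}}},"fingers":{"type":"array","items":{"type":"number"}},"force":{"type":"number"}},"required":["xyz","dr","fingers"]}

```bash
mkdir -p pics
cat > h.py <<'E'
import numpy as np,cv2
from plant import manip, read_camera, get_calibration, close_job
def cloud(name):
    p,d=read_camera(name); c=get_calibration(name)
    f=200/np.tan(np.radians(c["fovy"])/2); K=np.array([[f,0,c["cx"]],[0,f,c["cy"]],[0,0,1]])
    v,u=np.mgrid[:400,:640]
    uv=np.stack([u,v],-1).reshape(-1,1,2).astype(float)
    n=cv2.undistortPoints(uv,K,np.array([c["k1"],0,0,0,0])).reshape(400,640,2)
    P=np.stack([n[...,0]*d,-n[...,1]*d,-d],-1); T=np.array(c["pose"])
    W=P@T[:3,:3].T+T[:3,3]; W[d==0]=np.nan
    return p,W
E
python3 - <<'E'
from h import *
for n in("top","scene"):
    p,W=cloud(n); cv2.imwrite(f"pics/{n}0.png",p[...,::-1]); np.save(n+"W.npy",W); np.save(n+"P.npy",p)
print(manip.get_obs()); print(get_calibration("top"))
E
```

```text
{'t': 0.1, 'q': array([-7.07988115e+01,  1.77009848e+01,  9.36809711e+01,  9.18135796e-04,
        6.87386358e+01, -3.99382386e+00]), 'qvel': array([ 0.08190561, -0.14015098, -0.14930835,  0.02345711, -0.0571783 ,
        0.08127783]), 'joint_torque': array([-6.35345041e-04, -4.16407299e+01, -2.77644521e+01, -1.26382824e-04,
        4.02149875e-03, -1.66176491e-06]), 'tool_pos': array([ 0.24589543, -0.57378933,  0.2301564 ]), 'tool_rot': array([-1.79879761e+02, -9.25193716e-03,  2.31946689e+01]), 'ft_force': array([-0.47873913,  0.23097512, -0.23650347]), 'torque': array([-0.04240311,  0.01199662, -0.0504778 ]), 'grasp_force': 0.0, 'grip_width': 0.08527048941495721}
{'fovy': 43.59602974261364, 'cx': 323.8238512083165, 'cy': 199.92870179738884, 'k1': -0.09909046823170409, 'pose': array([[ 0.0186237 ,  0.9836121 , -0.17933321,  0.29763433],
       [-0.99981485,  0.01745312, -0.00810307, -0.01491142],
       [-0.00484036,  0.17945091,  0.98375502,  1.57077533],
       [ 0.        ,  0.        ,  0.        ,  1.        ]])}
```

View pics/top0.png

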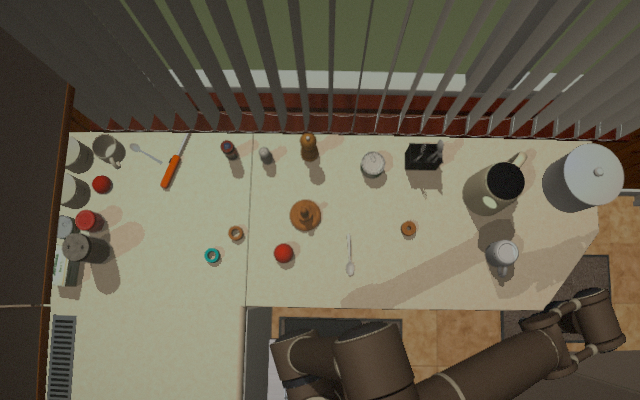

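View pics/scene0.png

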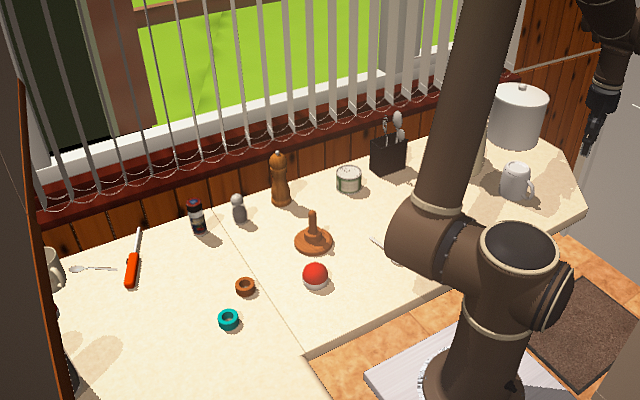

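The top view shows the stand at (306,215), a brown ring at (236,234), another at (408,229), the turquoise look-alike at (212,256), the timer (red) at (284,253) and the spoon at (349,255). I'll measure these and enlarge the rings.

Run:
```python
from h import *
W=np.load("topW.npy");p=np.load("topP.npy")
a=[cv2.resize(p[y-20:y+20,x-20:x+20,::-1],(390,390),interpolation=cv2.INTER_CUBIC) for x,y in((236,234),(408,229))]
cv2.imwrite("pics/rings.png",np.hstack(a))
def blob(x,y,r,zlo,zhi):
    w=W[y-r:y+r,x-r:x+r].reshape(-1,3); w=w[(w[:,2]>zlo)&(w[:,2]<zhi)]
    if len(w)<3: return None
    (cx,cy),rad=cv2.minEnclosingCircle(w[:,:2].astype(np.float32)); return len(w),np.round([cx,cy,rad],4),np.round(w[:,2].max(),4), np.round(np.median(w,0),4)
for n,a in dict(left=(236,234,16,.019,.03),right=(408,229,16,.019,.03),foot=(304,215,24,.012,.024),ringon=(304,215,24,.034,.05),post=(306,210,24,.085,.12),timer=(284,253,16,.02,.07),turq=(212,256,14,.019,.03),shaker=(266,156,14,.06,.1),mill=(309,147,20,.06,.2),tin=(373,163,16,.045,.07),spoon=(349,255,26,.005,.03)).items(): print(n,blob(*a))
for q in((240,300),(330,170)): print(W[q[1],q[0]])
```

```text
left (100, array([0.473 , 0.2718, 0.0234]), np.float64(0.0285), array([0.4732, 0.2712, 0.0228]))
right (126, array([ 0.4972, -0.2673,  0.023 ]), np.float64(0.0298), array([ 0.4957, -0.2689,  0.0229]))
foot (478, array([0.5344, 0.0578, 0.0497]), np.float64(0.024), array([0.5296, 0.0554, 0.0162]))
ringon (103, array([0.5346, 0.0584, 0.0229]), np.float64(0.0475), array([0.5311, 0.0557, 0.0409]))
post (39, array([0.535 , 0.0581, 0.0098]), np.float64(0.1128), array([0.5335, 0.058 , 0.1035]))
timer (308, array([0.4119, 0.1215, 0.0307]), np.float64(0.0582), array([0.4109, 0.1195, 0.0445]))
turq (97, array([0.4004, 0.3446, 0.0232]), np.float64(0.0295), array([0.3992, 0.3472, 0.0224]))
shaker (108, array([0.7151, 0.1877, 0.0176]), np.float64(0.0921), array([0.7126, 0.1855, 0.0826]))
mill (569, array([0.7591, 0.0463, 0.0584]), np.float64(0.1999), array([0.7515, 0.0468, 0.1558]))
tin (430, array([ 0.6962, -0.1523,  0.038 ]), np.float64(0.063), array([ 0.6954, -0.1535,  0.0528]))
spoon (145, array([ 0.4148, -0.0859,  0.1023]), np.float64(0.0163), array([ 0.4039, -0.0813,  0.0068]))
[ 0.26370609  0.25245074 -0.00118767]
[ 0.68391617 -0.02010256 -0.0055612 ]
```

View pics/rings.png

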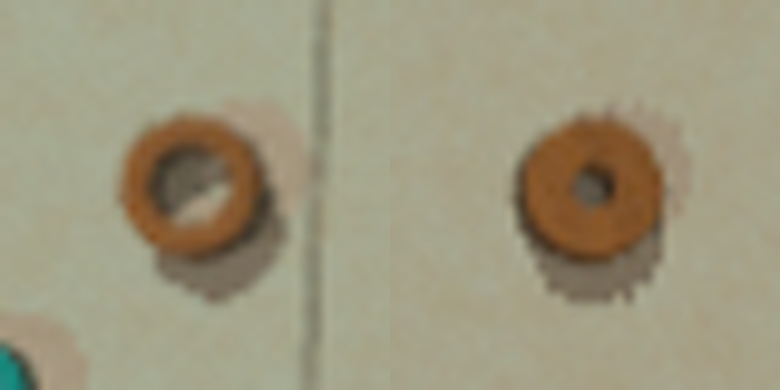

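The left ring has the wide hole: centre (0.473, 0.272), top z≈0.025, radius 23 mm, which matches. The right ring, with the small hole, stays where it is. The stand is at (0.535, 0.058), with foot and post sizes as given. I'll use yaw 90, so the fingers close along x.

```bash
cat > g.py <<'E'
import sys
from h import *
from scipy.spatial.transform import Rotation as R
o=manip.get_obs(); r=R.from_euler("xyz",o["tool_rot"],degrees=True)
x,y,z,w=map(float,sys.argv[1:5]); t=R.from_euler("xyz",[180,0,w],degrees=True)
print("t",o["t"],"pos",o["tool_pos"].round(4),o["tool_rot"].round(2),"F",o["ft_force"].round(1),"w",round(o["grip_width"],4),round(o["grasp_force"],1))
print("xyz cm",(r.inv().apply(np.array([x,y,z])-o["tool_pos"])*100).round(2),"dr",(r.inv()*t).as_rotvec().round(4))
E
python3 g.py .473 .272 .2 90
```

```text
t 0.1 pos [ 0.2459 -0.5738  0.2302] [-1.7988e+02 -1.0000e-02  2.3190e+01] F [-0.5  0.2 -0.2] w 0.0853 0.0
xyz cm [ 54.19 -68.79   3.17] dr [-0.0018 -0.0014 -1.166 ]
```

Request:
move_arm --xyz '[[54.2, -68.8, 3], [54.2, -68.8, 3], [54.2, -68.8, 3], [54.2, -68.8, 3], [54.2, -68.8, 3]]' --dr '[[0, 0, -1.166], [0, 0, -1.166], [0, 0, -1.166], [0, 0, -1.166], [0, 0, -1.166]]' --fingers '[1, 1, 1, 1, 1]' --force 40

```text
t: 0.6
tool_pos: [0.3108, -0.331, 0.2221]
tool_rot: [-180.0, -0.0, 66.5]
ft_force: [2.1, 0.7, 0.9]
grip_width: 0.0856
grasp_force: 0.0
```

```bash
python3 g.py .473 .272 .2 90
```

```text
t 0.6 pos [ 0.3108 -0.331   0.2221] [-1.7997e+02 -4.0000e-02  6.6470e+01] F [2.1 0.7 0.9] w 0.0856 0.0
xyz cm [61.76 -9.21  2.26] dr [-3.000e-04 -8.000e-04 -4.107e-01]
```

Request:
move_arm --xyz '[[61.8, -9.2, 2.2], [61.8, -9.2, 2.2], [61.8, -9.2, 2.2], [61.8, -9.2, 2.2], [61.8, -9.2, 2.2]]' --dr '[[0, 0, -0.411], [0, 0, -0.411], [0, 0, -0.411], [0, 0, -0.411], [0, 0, -0.411]]' --fingers '[1, 1, 1, 1, 1]'

```text
t: 1.1
tool_pos: [0.377, -0.0903, 0.2138]
tool_rot: [180.0, 0.0, 89.7]
ft_force: [1.1, -1.1, 0.4]
grip_width: 0.0853
grasp_force: 0.0
```

```bash
python3 g.py .473 .272 .2 90
```

```text
t 1.1 pos [ 0.377  -0.0903  0.2138] [1.7997e+02 1.0000e-02 8.9680e+01] F [ 1.1 -1.1  0.4] w 0.0853 0.0
xyz cm [36.28  9.4   1.38] dr [ 0.0005  0.0001 -0.0055]
```

Tool axes are now x = +Y, y = +X, z = down.

Request:
move_arm --xyz '[[36.2, 9.5, 1.4], [36.2, 9.5, 1.4], [36.2, 9.5, 1.4], [36.2, 9.5, 1.4], [36.2, 9.5, 1.4]]' --dr '[[0, 0, -0.003], [0, 0, -0.003], [0, 0, -0.003], [0, 0, -0.003], [0, 0, -0.003]]' --fingers '[1, 1, 1, 1, 1]'

```text
t: 1.6
tool_pos: [0.4416, 0.1512, 0.2044]
tool_rot: [180.0, 0.0, 89.9]
ft_force: [0.3, -0.6, -0.2]
grip_width: 0.0854
grasp_force: 0.0
```

Request:
move_arm --xyz '[[11.3, 2.8, 0.5], [11.3, 2.8, 0.5], [11.3, 2.8, 5], [11.3, 2.8, 10], [11.3, 2.8, 10]]' --dr '[[0, 0, 0], [0, 0, 0], [0, 0, 0], [0, 0, 0], [0, 0, 0]]' --fingers '[1, 1, 1, 1, 1]'

```text
t: 2.1
tool_pos: [0.4628, 0.2596, 0.0967]
tool_rot: [-179.1, 0.4, 90.0]
ft_force: [-1.2, -0.7, -1.5]
grip_width: 0.0858
grasp_force: 0.0
```

```bash
python3 g.py .473 .272 .006 90
```

```text
t 2.1 pos [0.4628 0.2596 0.0967] [-179.05    0.44   89.98] F [-1.2 -0.7 -1.5] w 0.0858 0.0
xyz cm [1.31 1.17 9.05] dr [-0.0165  0.0076 -0.0004]
```

Request:
move_arm --xyz '[[0, 0, 2], [0, 0, 3], [0, 0, 3], [0, 0, 3]]' --dr '[[0, 0, 0], [0, 0, 0], [0, 0, 0], [0, 0, 0]]' --fingers '[1, 1, 1, 1]'

```text
t: 2.5
tool_pos: [0.4709, 0.262, 0.0761]
tool_rot: [179.9, -0.0, 89.9]
ft_force: [0.1, -0.5, 0.6]
grip_width: 0.0857
grasp_force: 0.0
```

```bash
python3 g.py .473 .272 .006 90
python3 - <<'E'
from h import *
p,W=cloud("top"); cv2.imwrite("pics/a.png",cv2.resize(p[190:280,180:340,::-1],None,fx=5,fy=5))
E
```

```text
t 2.5 pos [0.4709 0.262  0.0761] [ 1.799e+02 -5.000e-02  8.985e+01] F [ 0.1 -0.5  0.6] w 0.0857 0.0
xyz cm [1.   0.2  7.01] dr [ 0.0018 -0.0008 -0.0026]
```

View pics/a.png

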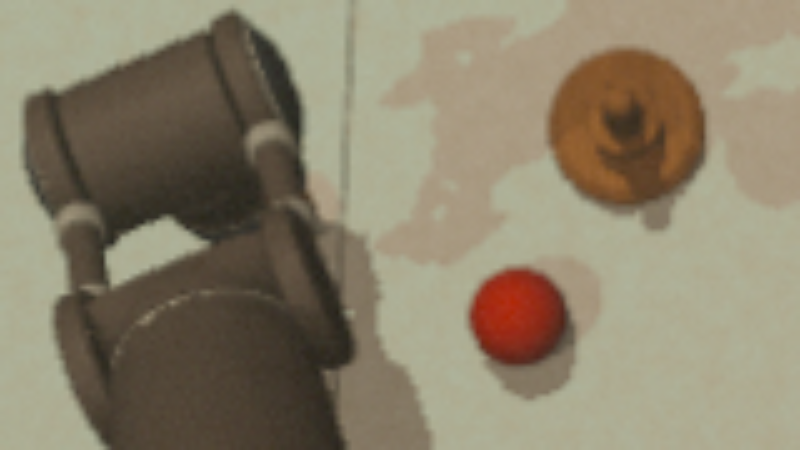

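The arm hides the ring in this view, and the stand and timer are undisturbed. I'll correct in y, descend and grip.

Request:
move_arm --xyz '[[1, 0.2, 2], [1, 0.2, 4], [1, 0.2, 5.5], [1, 0.2, 6.6], [1, 0.2, 6.6]]' --dr '[[0, 0, -0.003], [0, 0, -0.003], [0, 0, -0.003], [0, 0, -0.003], [0, 0, -0.003]]' --fingers '[1, 1, 1, 1, 1]'

```text
t: 3.05
tool_pos: [0.471, 0.2713, 0.0074]
tool_rot: [-179.9, 0.1, 90.0]
ft_force: [-0.5, -0.1, 0.2]
grip_width: 0.0858
grasp_force: 0.0
```

```bash
python3 g.py .473 .272 .005 90
```

```text
t 3.05 pos [0.471  0.2713 0.0074] [-1.7986e+02  7.0000e-02  9.0040e+01] F [-0.5 -0.1  0.2] w 0.0858 0.0
xyz cm [0.07 0.2  0.24] dr [-0.0025  0.0012  0.0007]
```

Request:
move_arm --xyz '[[0.05, 0.1, 0.3], [0.05, 0.1, 0.3], [0.05, 0.1, 0.3], [0.05, 0.1, 0.3], [0.05, 0.1, 0.3]]' --dr '[[0, 0, 0], [0, 0, 0], [0, 0, 0], [0, 0, 0], [0, 0, 0]]' --fingers '[1, 0.5, 0, -0.3, -0.3]' --force 30

```text
t: 3.55
tool_pos: [0.4736, 0.2727, 0.0065]
tool_rot: [179.9, -0.0, 90.1]
ft_force: [-0.1, -0.6, 4.6]
grip_width: 0.0449
grasp_force: 30.5
```

Request:
move_arm --xyz '[[0, 0, 0], [0, 0, 0], [0, 0, 0], [0, 0, 0], [0, 0, 0]]' --dr '[[0, 0, 0], [0, 0, 0], [0, 0, 0], [0, 0, 0], [0, 0, 0]]' --fingers '[-0.3, -0.3, -0.3, -0.3, -0.3]'

```text
t: 4.05
tool_pos: [0.4736, 0.2727, 0.0065]
tool_rot: [179.9, -0.0, 90.1]
ft_force: [-1.7, -0.8, 5.0]
grip_width: 0.045
grasp_force: 30.6
```

```bash
python3 g.py .535 .058 .17 90
```

```text
t 4.05 pos [0.4736 0.2727 0.0065] [ 1.7994e+02 -3.0000e-02  9.0060e+01] F [-1.7 -0.8  5. ] w 0.045 30.6
xyz cm [-21.47   6.13 -16.35] dr [ 0.0011 -0.0005  0.001 ]
```

Gripped at 45 mm. Next I lift and move over the stand.

Request:
move_arm --xyz '[[0, 0, -4], [0, 0, -8], [0, 0, -12], [-3, 1, -16], [-7, 2, -16.4]]' --dr '[[0, 0, 0], [0, 0, 0], [0, 0, 0], [0, 0, 0], [0, 0, 0]]' --fingers '[-0.3, -0.3, -0.3, -0.3, -0.3]'

```text
t: 4.55
tool_pos: [0.4975, 0.2046, 0.1757]
tool_rot: [179.3, -0.2, 90.3]
ft_force: [1.0, -0.4, -0.6]
grip_width: 0.0453
grasp_force: 31.0
```

Request:
move_arm --xyz '[[-4, 1.2, 0], [-8, 2.4, 0], [-11, 3.3, 0], [-13, 4, 0], [-14.3, 4.2, 0]]' --dr '[[0, 0, 0], [0, 0, 0], [0, 0, 0], [0, 0, 0], [0, 0, 0]]' --fingers '[-0.3, -0.3, -0.3, -0.3, -0.3]'

```text
t: 5.05
tool_pos: [0.5357, 0.0578, 0.1695]
tool_rot: [180.0, 0.0, 90.0]
ft_force: [-0.5, 0.9, 0.4]
grip_width: 0.0451
grasp_force: 31.0
```

Request:
move_arm --xyz '[[0, 0, 0], [0, 0, 0]]' --dr '[[0, 0, 0], [0, 0, 0]]' --fingers '[-0.3, -0.3]'

```text
t: 5.25
tool_pos: [0.5347, 0.06, 0.1693]
tool_rot: [-180.0, -0.0, 90.0]
ft_force: [0.8, 0.9, -0.7]
grip_width: 0.045
grasp_force: 31.0
```

```bash
python3 g.py .5355 .0587 .135 90;  python3 - <<'E'
from h import *
p,W=cloud("scene"); cv2.imwrite("pics/b.png",cv2.resize(p[140:290,240:400,::-1],None,fx=4,fy=4,interpolation=2))
E
```

```text
t 5.25 pos [0.5347 0.06   0.1693] [-1.7995e+02 -4.0000e-02  9.0040e+01] F [ 0.8  0.9 -0.7] w 0.045 31.0
xyz cm [-0.14  0.08  3.43] dr [-0.0008 -0.0007  0.0007]
```

View pics/b.png

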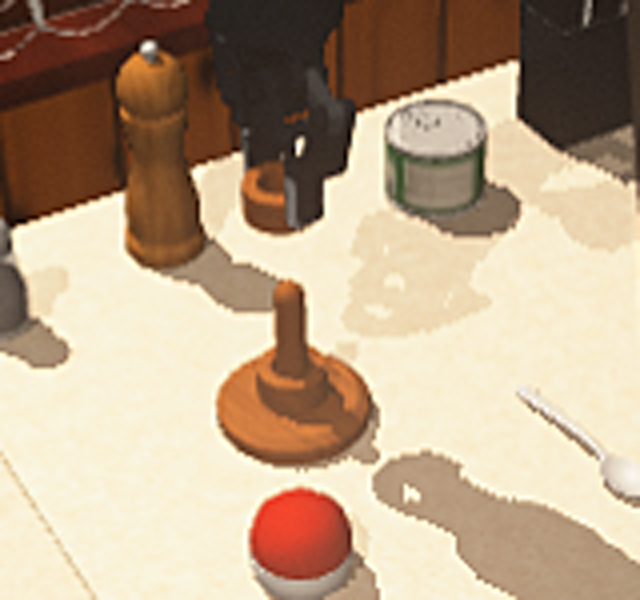

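The ring is held level between the fingers at crop (270,195), and the post at (290,330) lies below it. I'll descend in steps and watch the force.

Request:
move_arm --xyz '[[-0.13, 0.08, 1.5], [-0.13, 0.08, 3], [-0.13, 0.08, 4], [-0.13, 0.08, 4.5], [-0.13, 0.08, 4.5]]' --dr '[[0, 0, 0], [0, 0, 0], [0, 0, 0], [0, 0, 0], [0, 0, 0]]' --fingers '[-0.3, -0.3, -0.3, -0.3, -0.3]'

```text
t: 5.8
tool_pos: [0.5348, 0.0584, 0.1229]
tool_rot: [-179.8, 0.0, 90.1]
ft_force: [0.1, 0.9, -1.6]
grip_width: 0.0448
grasp_force: 31.0
```

```bash
python3 g.py .5355 .0587 .05 90;  python3 - <<'E'
from h import *
from scipy.optimize import least_squares
p,W=cloud("scene"); p=p.astype(int)
wood=(p[...,0]>p[...,2]*1.6)&(np.abs(W[...,0]-.535)<.07)&(np.abs(W[...,1]-.058)<.06)
for n,a,b,r0 in(("post",.075,.098,.01),("ringon",.022,.038,.023),("held",.121,.139,.023),("foot",.004,.014,.05)):
    w=W[wood&(W[...,2]>a)&(W[...,2]<b)]
    s=least_squares(lambda c:np.hypot(*(w[:,:2]-c).T)-r0,[.54,.06],loss="soft_l1",f_scale=.001); print(n,len(w),s.x.round(4),np.abs(s.fun).mean().round(4))
cv2.imwrite("pics/c.png",cv2.resize(p[140:290,240:400,::-1].astype(np.uint8),None,fx=4,fy=4,interpolation=2))
E
```

```text
t 5.8 pos [0.5348 0.0584 0.1229] [-179.82    0.     90.07] F [ 0.1  0.9 -1.6] w 0.0448 31.0
xyz cm [0.03 0.09 7.29] dr [-0.0032  0.0001  0.0013]
post 56 [0.5354 0.0593] 0.0011
ringon 90 [0.5357 0.0593] 0.0026
held 125 [0.5257 0.0591] 0.0033
foot 153 [0.5362 0.059 ] 0.0017
```

View pics/c.png

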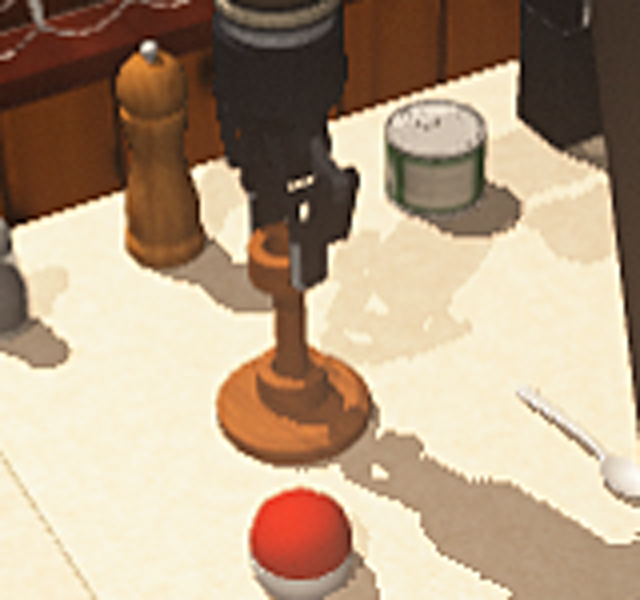

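The ring sits over the post top at crop (285,285). In y the fits agree to 0.2 mm. Next I slide it down.

Request:
move_arm --xyz '[[0.05, 0.06, 0.8], [0.05, 0.06, 1.6], [0.05, 0.06, 2.4], [0.05, 0.06, 3.2], [0.05, 0.06, 3.2]]' --dr '[[0, 0, 0], [0, 0, 0], [0, 0, 0], [0, 0, 0], [0, 0, 0]]' --fingers '[-0.3, -0.3, -0.3, -0.3, -0.3]'

```text
t: 6.35
tool_pos: [0.5352, 0.0586, 0.0909]
tool_rot: [-179.8, 0.0, 90.1]
ft_force: [0.1, 0.1, -0.0]
grip_width: 0.0452
grasp_force: 31.0
```

Request:
move_arm --xyz '[[0, 0, 1], [0, 0, 2], [0, 0, 3], [0, 0, 3.9], [0, 0, 3.9]]' --dr '[[0, 0, 0], [0, 0, 0], [0, 0, 0], [0, 0, 0], [0, 0, 0]]' --fingers '[-0.3, -0.3, -0.3, -0.3, -0.3]'

```text
t: 6.85
tool_pos: [0.5351, 0.0587, 0.0517]
tool_rot: [-179.8, 0.0, 90.1]
ft_force: [0.0, -0.8, -0.3]
grip_width: 0.0455
grasp_force: 31.0
```

The force is zero and the ring is about 3 mm above its seat. I'll open, let it drop, then rise for the post grip.

Request:
move_arm --xyz '[[0, 0, 0.2], [0, 0, 0.2], [0, 0, 0.2], [0, 0, 0.2], [0, 0, 0.2]]' --dr '[[0, 0, 0], [0, 0, 0], [0, 0, 0], [0, 0, 0], [0, 0, 0]]' --fingers '[-0.3, 0.3, 0.6, 0.6, 0.6]'

```text
t: 7.35
tool_pos: [0.537, 0.0588, 0.052]
tool_rot: [179.9, -0.0, 90.1]
ft_force: [0.7, 0.0, -0.3]
grip_width: 0.0683
grasp_force: 0.0
```

Request:
move_arm --xyz '[[0, 0, 0], [0, 0, -1], [0, 0, -2], [0, 0, -2.4], [0, 0, -2.4]]' --dr '[[0, 0, 0], [0, 0, 0], [0, 0, 0], [0, 0, 0], [0, 0, 0]]' --fingers '[0.6, 0.6, 0.6, 0.6, 0.6]'

```text
t: 7.85
tool_pos: [0.5379, 0.0588, 0.0771]
tool_rot: [179.8, -0.0, 90.1]
ft_force: [-0.1, -1.2, 0.6]
grip_width: 0.0685
grasp_force: 0.0
```

```bash
python3 g.py .535 .0587 .074 90;  python3 - <<'E'
from h import *
p,W=cloud("scene"); cv2.imwrite("pics/d.png",cv2.resize(p[140:290,240:400,::-1],None,fx=4,fy=4,interpolation=2))
E
```

```text
t 7.85 pos [0.5379 0.0588 0.0771] [ 1.7983e+02 -1.0000e-02  9.0050e+01] F [-0.1 -1.2  0.6] w 0.0685 0.0
xyz cm [-0.01 -0.29  0.31] dr [ 0.003  -0.0001  0.0009]
```

View pics/d.png

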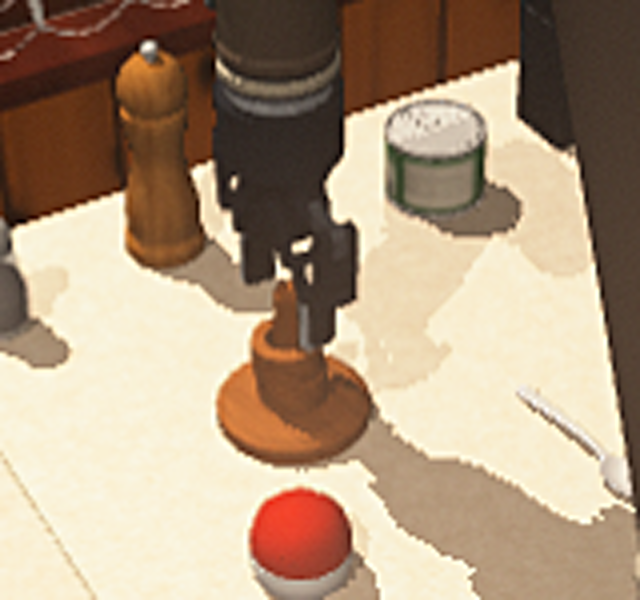

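The wide ring is seated on the other ring, at crop (290,355). Next I grip the post.

Request:
move_arm --xyz '[[0, -0.25, 0.3], [0, -0.25, 0.3], [0, -0.25, 0.3], [0, -0.25, 0.3], [0, -0.25, 0.3]]' --dr '[[0, 0, 0], [0, 0, 0], [0, 0, 0], [0, 0, 0], [0, 0, 0]]' --fingers '[0.6, 0.3, 0, -0.3, -0.5]' --force 60

```text
t: 8.4
tool_pos: [0.535, 0.0587, 0.0727]
tool_rot: [179.9, -0.0, 90.1]
ft_force: [2.8, 0.5, -1.0]
grip_width: 0.0215
grasp_force: 0.6
```

Request:
move_arm --xyz '[[0, 0, 0], [0, 0, 0], [0, 0, 0], [0, 0, 0], [0, 0, 0]]' --dr '[[0, 0, 0], [0, 0, 0], [0, 0, 0], [0, 0, 0], [0, 0, 0]]' --fingers '[-0.7, -0.8, -0.9, -1, -1]'

```text
t: 8.9
tool_pos: [0.5347, 0.0587, 0.0728]
tool_rot: [179.9, -0.0, 90.1]
ft_force: [2.0, 0.3, -0.3]
grip_width: 0.0183
grasp_force: 58.8
```

Request:
move_arm --xyz '[[0, 0, 0], [0, 0, -0.5], [0, 0, -1], [0, 0, -2], [0, 0, -2]]' --dr '[[0, 0, 0], [0, 0, 0], [0, 0, 0], [0, 0, 0], [0, 0, 0]]' --fingers '[-1, -1, -1, -1, -1]'

```text
t: 9.4
tool_pos: [0.5348, 0.0588, 0.0939]
tool_rot: [179.9, -0.0, 90.1]
ft_force: [1.8, 0.1, -3.3]
grip_width: 0.0183
grasp_force: 58.9
```

The wrist carries 3.3 N, so the stand is lifted. I'll raise it to 15 cm.

Request:
move_arm --xyz '[[0, 0, -2], [0, 0, -5], [0, 0, -8], [0, 0, -11], [0, 0, -12.5]]' --dr '[[0, 0, 0], [0, 0, 0], [0, 0, 0], [0, 0, 0], [0, 0, 0]]' --fingers '[-1, -1, -1, -1, -1]'

```text
t: 9.9
tool_pos: [0.5356, 0.0588, 0.2207]
tool_rot: [179.7, -0.0, 90.1]
ft_force: [1.0, 0.6, -4.5]
grip_width: 0.0184
grasp_force: 59.3
```

Request:
move_arm --xyz '[[0, 0, -0.4], [0, 0, -0.4], [0, 0, -0.4], [0, 0, -0.4], [0, 0, -0.4]]' --dr '[[0, 0, 0], [0, 0, 0], [0, 0, 0], [0, 0, 0], [0, 0, 0]]' --fingers '[-1, -1, -1, -1, -1]'

```text
t: 10.4
tool_pos: [0.5332, 0.0587, 0.22]
tool_rot: [-179.8, 0.0, 90.1]
ft_force: [1.1, 0.7, -3.0]
grip_width: 0.0178
grasp_force: 59.3
```

Request:
move_arm --xyz '[[0, 0, 0], [0, 0, 0], [0, 0, 0], [0, 0, 0], [0, 0, 0]]' --dr '[[0, 0, 0], [0, 0, 0], [0, 0, 0], [0, 0, 0], [0, 0, 0]]' --fingers '[-1, -1, -1, -1, -1]'

```text
t: 10.9
tool_pos: [0.5342, 0.0587, 0.2216]
tool_rot: [180.0, -0.0, 90.1]
ft_force: [0.6, 0.1, -3.7]
grip_width: 0.018
grasp_force: 59.3
```

Run:
```python
from h import *
p,W=cloud("scene"); cv2.imwrite("pics/e.png",cv2.resize(p[90:290,200:400,::-1],None,fx=3,fy=3,interpolation=2))
print(manip.get_obs()["qvel"].round(2))
```

```text
[ 0.06  0.01  0.01 -0.09  0.13 -0.  ]
```

View pics/e.png

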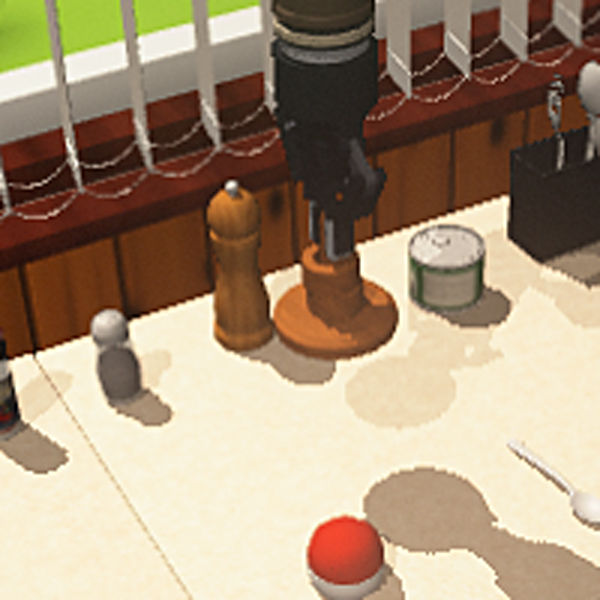

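The stand, at crop (335,310), hangs upright and still with both rings seated and its foot about 15 cm up. The bystanders are untouched, so I'm handing in.

```bash
python3 -c "from plant import close_job; print(close_job())"
```

```text
the job is handed in; nothing more can be done
None
```

I handed the job in with the gripper holding the stand upright and still about 15 cm up, both fitting rings seated on it; the narrow ring was never touched and no bystander was moved (no pass/fail verdict came back).

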